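# Refill the tilt-out walnut bin from the scoop

### The arm

A 6-joint arm with a two-finger parallel gripper is mounted at the origin on a cart in front of the work surface, level with it; the furniture and walls round the work are solid. World frame = base frame: x ahead of the robot, y to its left, z up, the work surface at z = 0. Lengths are in m, angles in rad, forces in N, time in s.
With the tool pointing down it reaches from about 0.35 to 0.775 m from the base axis. Payload 7.3 kg.
Tool frame: the origin (TCP) lies between the finger pads; the fingertips stand 8 mm ahead of it and the grasp point (between the pads) lies 11 mm behind it (robot.nose_length is the distance from the TCP to the fingertips, in m); z points along the fingers, y is the line along which they close (so a half turn about z gives the same grasp; the last joint's range is limited). The gripper opens to 92 mm and grips with 3 to 60 N. Pads are 19 mm wide; open, the fingers measure 130 mm over their backs; the gripper's body (75 mm by 190 mm) begins 47 mm behind the grasp point.
Start: joints at [-1.472, 0.342, 1.524, -0, 1.275, -0.146], TCP at [0.127, -0.509, 0.235] pointing down, gripper open.
Joint ranges: [-2.53, 2.53], [-0.77, 2.02], [0.04, 2.7], [-1, 4.14], [0.28, 2.66], [-3.11, 3.11]. Speed limits (rad/s): [2.57, 2.57, 3.14, 3.14, 3.14, 3.14].

### API

Orientations are given as [roll, pitch, yaw] about the fixed x, y, z axes, in that order (R = Rz(yaw) Ry(pitch) Rx(roll)).
In Python, from cell import robot gives the robot as it stands. The module is installed in compiled form; this text tells all that it offers.
- The arm moves only by the shell command python3 -m jog 'ROWS' [FORCE]. ROWS is JSON, a list that holds one entry, the list of rows, each a list of 5 numbers: the gripper's target within -1 to 1 (fully open at 1, half-way at 0, shut at -1), then the shift along the tool's x, y, z in m, then the turn about the tool's z in rad. A call has 1 to 5 rows; each row is the pose to reach, as a shift and turn from the pose commanded when the call began, along the tool's axes at that moment; what a row does not reach only later rows make up. A row lasts 1/12 s, in which the tool goes at most 41.7 mm and 7.16 degrees, less where a joint would pass 70% of its speed; a pose out of reach is approached as far as the arm can. A call with a gripper value outside its range is refused whole. The fingers move at their own pace and stop on an object; FORCE is the grip in N (left out, the last holds). Time passes only in rows, so rows that repeat a pose let the fingers close. It gives the time, the measured TCP pose, the force, the opening and the grip force at its end, in the units of the state.
- robot.observe(): the state, without advancing time (a new reading comes with each control period).
- robot.read_camera(name): name is "scene" or "side" or "wrist"; returns the picture (384x512x3 uint8, red, green, blue); there is no depth.
- robot.camera_model(name): a dict with "camera_matrix" (3x3 intrinsics, pixels), "position" and "attitude" of the camera in the world; the wrist camera has in their place "mount" (4x4, takes a point from camera to tool coordinates, whose origin is the TCP and whose axes are the flange's). Camera axes: x right, y down, z forward; pixel columns grow to the right and rows downward; lengths in m; the calibration is good to about 2 mm. A picture is of the moment at which its call begins: read the wrist's pose just before it. camera_model takes no time and is no camera call.
- robot.hand_in(): hands the job in; it is judged then, once.
The state is a dict: "time": time; "qpos": joint angles; "qvel": joint speeds; "joint_efforts": joint torques, N m; "tool_pos": TCP position; "tool_rot": TCP orientation; "contact_force": force on the tool from outside, world axes, zero at the start; "torque": the same for the moment, N m; "opening": finger opening in m; "grip_force": force on a finger pad.
Only numpy, scipy, OpenCV 4.12 (cv2) and the standard library are available. Lean on these libraries where they do the work, as an engineer would, in place of code of your own. Each camera call takes 0.05 s, during which the arm holds its last target. There are 200 camera calls.

### The job

The walnuts have been weighed and belong in the tilt-out bin. First pull the bin's front open by its knob all the way to its stop, then pick up the scoop from the scale with all five walnuts in it, pour them into the tilted opening, lay the empty scoop back upright on the weighing plate and let go of it, and last push the bin's front fully shut with the walnuts inside. Leave the mug, the tins, the spice jar and the onion where they stand.

Things in the scene. Friction and masses are not known exactly. Their poses are not given: they have to be found in the camera images.
- bin: wooden tilt-out bin standing on the worktop, housing 170 deep x 200 wide x 200 mm high, fixed. Origin: centre of its underside; its +x points from front to back (the front faces -x), y across its width, z up. It stands at a different place and yaw each time.
- bin_front (a joint): tilt of the white front of the bin, with the bucket fixed behind it, about a level hinge line at its bottom edge, rad: 0 = closed, 0.65 = fully open at its stop (top edge tipped out to the bin's -x). It stays where it is left (about 0.25 N m of friction, 2 to 3 N at the knob); may start slightly ajar.
- bin_hinge (a point): middle of the hinge line, 85 mm in front of the bin's origin, 20 mm above the worktop. Frame tilts with the front; at joint 0 its axes are the bin's. In it: panel x -12 to 0, z 7 to 172 mm, 196 mm wide; bucket behind it x 0 to 108, y -84 to 84, floor at z = 10, back wall up to z = 110, cheeks (side walls) up to z = 136 near the panel and 110 mm at the back.
- bin_opening (a point): middle of the bin's opening when the front is at its stop (fixed to the housing): 57 mm in front of the hinge line, 150 mm above the worktop, level with the panel's top edge then. The opening runs 57 mm either way along the bin's x (panel's top edge to the housing's front, whose top is 200 mm above the worktop) and 84 mm either way along y. Axes as the bin.
- bin_knob (a point): middle of the dark wooden knob at the top of the bin's front, a cylinder 28 mm in diameter and 30 mm long, its axis square to the panel, standing on a thin 27 mm stem; 54 mm in front of the hinge line (42 mm out from the panel's face) and 158 mm up along the panel from it. Pinch across its sides from above, along the bin's y. Axes as bin_hinge.
- scoop: steel scoop with a black handle, 198 mm long over all, about 0.1 kg: an open pan 100 long x 40 mm high, flaring from 60 mm wide at the back to 80 at the mouth, with no front wall, its floor 3 mm thick and level, the last 25 mm rising at 18 degrees to the mouth. Origin: centre of the pan's underside; +x to the mouth, -x to the handle, z up. It starts lying on the scale with the five walnuts in it, handle roughly to the robot's left.
- scoop_grip (a point): middle of the scoop's straight level handle (14 mm wide, 18 mm high, 98 mm long along the scoop's x), 100 mm behind the scoop's origin and 30 mm above its underside. Axes as the scoop.
- scoop_lip (a point): middle of the pouring edge of the scoop's mouth, 50 mm ahead of the scoop's origin and 11 mm above its underside. Axes as the scoop.
- scale: flat black kitchen scale, 186 x 135 x 26 mm, fixed; origin: centre of its underside; its raised weighing plate takes all but the 46 mm of it nearest its -x edge. Place and yaw vary. A wall cabinet hangs 0.47 m above the worktop behind it (y over about 0.1 m, x over about 0.5 m): carry the scoop low there.
- scale_pan (a point): centre of the scale's weighing plate (139 x 135 mm), 23 mm along +x from the scale's origin, on the plate's surface, 26 mm above the worktop.
- walnut_0: one of five brown walnuts, round, 25 mm in diameter, 26 mm long, 11 g; origin at the bottom end of its long (z) axis, 13 mm from its middle. Starts in the scoop.
- walnut_1: one of five brown walnuts, round, 25 mm in diameter, 26 mm long, 11 g; origin at the bottom end of its long (z) axis, 13 mm from its middle. Starts in the scoop.
- walnut_2: one of five brown walnuts, round, 25 mm in diameter, 26 mm long, 11 g; origin at the bottom end of its long (z) axis, 13 mm from its middle. Starts in the scoop.
- walnut_3: one of five brown walnuts, round, 25 mm in diameter, 26 mm long, 11 g; origin at the bottom end of its long (z) axis, 13 mm from its middle. Starts in the scoop.
- walnut_4: one of five brown walnuts, round, 25 mm in diameter, 26 mm long, 11 g; origin at the bottom end of its long (z) axis, 13 mm from its middle. Starts in the scoop.
- mug_1: bystander: blue and white mug, 78 mm wide, 92 mm high; origin: centre of its underside. Leave it where it stands.
- tin_3: bystander: turquoise tin, 75 mm wide, 58 mm high; origin: centre of its underside. Leave it where it stands.
- tin_2: bystander: flat green and gold tin, 86 mm wide, 40 mm high; origin: centre of its underside. Leave it where it stands.
- spice_jar_1: bystander: spice jar with a dark brown cap, 41 mm wide, 105 mm high; origin: centre of its underside. Leave it where it stands.
- onion_1: bystander: brown onion, 61 mm wide, 68 mm high; origin: centre of its underside. Leave it where it stands.

How it is judged:
By the outcome, as a careful person would: the job done as asked, in the order asked, and still so for the second after the job is handed in, with the robot touching nothing.
It also fails if it takes over 70 s, if anything falls off the work surface, if the arm or the gripper's body presses on something with over 40 N, if the wrist force passes 120 N, or if a joint passes its speed limit or range.

## Working session

There is one attempt and no reset: what is moved stays moved. The work goes in short steps, Python scripts to look and compute and a shell command to move; the robot and the scene stay as the last step left them, time stands still between calls to the robot, and variables do not carry over. Pictures are saved under pics/ and viewed, at most 10 in all, crops included, and the job is handed in when it is done.

```bash
mkdir -p pics; cat > h.py <<'E'
import numpy as np, cv2
from cell import robot
from scipy.spatial.transform import Rotation as R
def cam(n):
    m=robot.camera_model(n); K=np.array(m["camera_matrix"])
    if n=="wrist":
        s=robot.observe(); T=np.eye(4); T[:3,:3]=R.from_euler('xyz',s["tool_rot"]).as_matrix(); T[:3,3]=s["tool_pos"]
        T=T@np.array(m["mount"]); return K,T[:3,:3],T[:3,3]
    a=np.array(m["attitude"]); 
    Rm=a if a.shape==(3,3) else R.from_euler('xyz',a).as_matrix()
    return K,Rm,np.array(m["position"])
def ray(n,uv,z,c=None):
    K,Rm,p=c or cam(n); d=Rm@np.linalg.solve(K,[uv[0],uv[1],1]); return p+d*(z-p[2])/d[2]
def proj(n,P,c=None):
    K,Rm,p=c or cam(n); q=(np.atleast_2d(P)-p)@Rm@K.T; return q[:,:2]/q[:,2:]
def snap(n,f,sc=1.5):
    im=robot.read_camera(n); np.save('pics/'+f+'.npy',im); cv2.imwrite('pics/'+f+'.png',cv2.resize(im[:,:,::-1],None,fx=sc,fy=sc)); return im
E
python3 - <<'E'
from h import *
for n in("scene","side","wrist"): print(n,robot.camera_model(n))
print(robot.observe())
snap("scene","scene0");snap("side","side0")
E
```

```text
scene {'camera_matrix': array([[347.90564448,   0.        , 260.05435461],
       [  0.        , 347.90564448, 197.86847545],
       [  0.        ,   0.        ,   1.        ]]), 'position': array([0.13275197, 0.71627258, 0.92087345]), 'attitude': array([-2.42219312, -0.01599409, -2.55439317])}
side {'camera_matrix': array([[450.01696708,   0.        , 267.544832  ],
       [  0.        , 450.01696708, 189.25623889],
       [  0.        ,   0.        ,   1.        ]]), 'position': array([ 0.57862271, -0.97366292,  0.8851071 ]), 'attitude': array([-2.16113727, -0.01688853,  0.08170567])}
wrist {'camera_matrix': array([[326.60577366,   0.        , 253.57797892],
       [  0.        , 326.60577366, 192.04642428],
       [  0.        ,   0.        ,   1.        ]]), 'mount': array([[-8.13342383e-04, -9.66704822e-01, -2.55892800e-01,
         6.71518193e-02],
       [ 9.99999105e-01, -1.05812683e-03,  8.18915790e-04,
        -1.31012514e-03],
       [-1.06241688e-03, -2.55891905e-01,  9.66704818e-01,
        -1.51028849e-01],
       [ 0.00000000e+00,  0.00000000e+00,  0.00000000e+00,
         1.00000000e+00]])}
{'time': 0.0, 'qpos': array([-1.47203690e+00,  3.42715052e-01,  1.52501351e+00, -1.54481042e-05,
        1.27539034e+00, -1.45989180e-01]), 'qvel': array([-6.63148326e-05,  1.00177188e-04, -7.79682415e-04, -5.72542853e-06,
        1.46477122e-03, -6.85507165e-04]), 'joint_efforts': array([ 1.97524344e-06, -4.31246388e+01, -2.44217277e+01,  7.18209660e-02,
        5.60831744e-02, -1.36314752e-04]), 'tool_pos': array([ 0.12719758, -0.50895424,  0.23405016]), 'tool_rot': array([-3.14008049e+00, -2.07409980e-04,  2.44752961e-01]), 'contact_force': array([-0.34603529,  0.61048041,  0.16376744]), 'torque': array([ 0.07930798,  0.05449379, -0.01145829]), 'grip_force': 0.0, 'opening': 0.09174685392928261}
```

View pics/scene0.png

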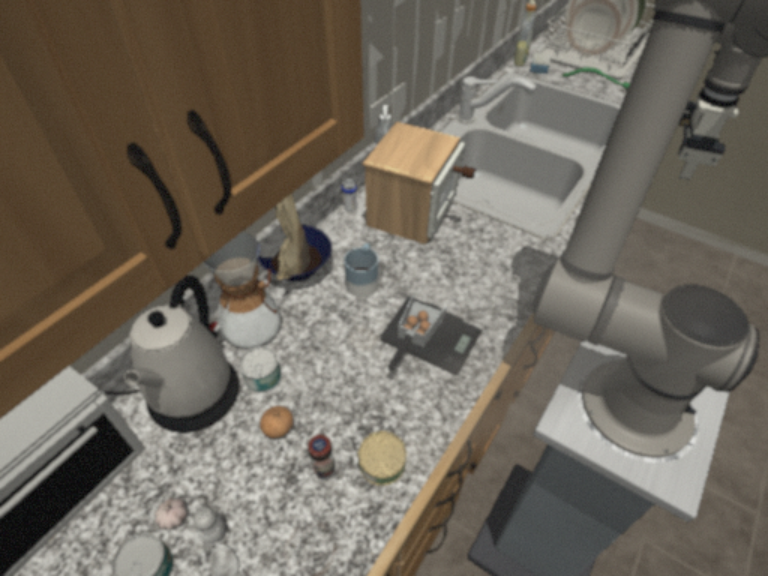

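View pics/side0.png

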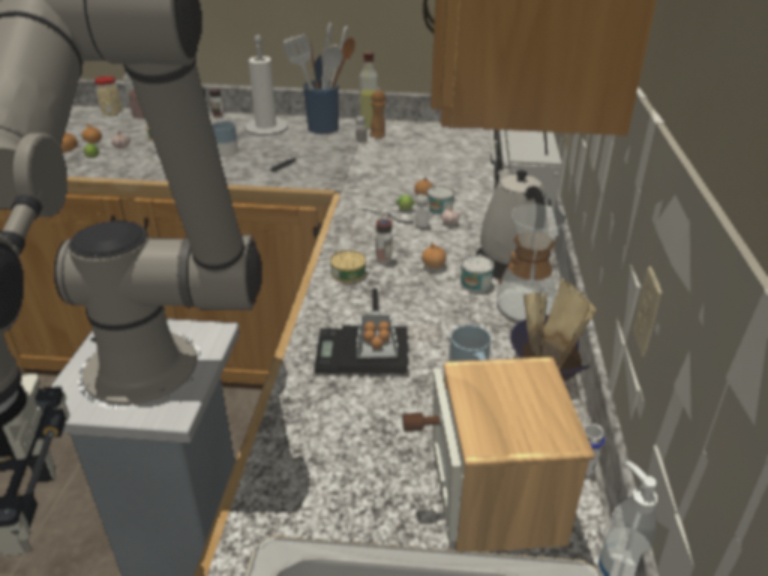

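```bash
cat > fit.py <<'E'
from h import *
from scipy.optimize import least_squares
cs={n:cam(n) for n in("scene","side")}
def T(p,L): 
    c,s=np.cos(p[2]),np.sin(p[2]); L=np.array(L); return np.c_[p[0]+c*L[:,0]-s*L[:,1],p[1]+s*L[:,0]+c*L[:,1],L[:,2]]
def fit(L,px,p0):
    f=lambda p:np.concatenate([(proj(n,T(p,L),cs[n])-np.array(px[n])/1.5).ravel() for n in px])
    r=least_squares(f,p0,loss='soft_l1'); print(r.x.round(4),np.abs(r.fun).max().round(1),r.fun.round(1)); return r.x
E
python3 - <<'E'
from fit import *
a,b,h=.085,.1,.2
fit([(-a,-b,h),(-a,b,h),(a,b,h),(a,-b,h)],{"scene":[(464,142),(430,184),(365,162),(400,122)],"side":[(463,462),(444,365),(545,358),(593,457)]},[.6,-.3,0])
a,b,h=.093,.0675,.02
fit([(-a,-b,h),(-a,b,h),(a,b,h),(a,-b,h)],{"scene":[(481,331),(459,372),(382,337),(409,298)],"side":[(316,374),(318,331),(407,328),(407,372)]},[.45,0,0])
# triangulate knob: 
def tri(a,b):
    A=[];B=[]
    for n,uv in(("scene",a),("side",b)):
        K,Rm,p=cs[n]; d=Rm@np.linalg.solve(K,[uv[0]/1.5,uv[1]/1.5,1]); d/=np.linalg.norm(d); M=np.eye(3)-np.outer(d,d);A.append(M);B.append(M@p)
    print(np.linalg.lstsq(np.vstack(A),np.hstack(B),rcond=None)[0].round(3))
tri((466,172),(413,422)); tri((391,369),(375,292))
for n,a in(("mug",(362,280)),("spice",(322,470)),("tin2",(382,462)),("onion",(277,425)),("tin3",(262,375))): print(n,ray("scene",(a[0]/1.5,a[1]/1.5),.02).round(3))
E
```

```text
[ 0.6896 -0.2509  0.1589] 3.7 [-1.8 -3.3  1.5 -2.5  0.4 -0.4 -0.2 -0.5  0.1  0.  -0.4 -1.7  3.7  0.3
 -2.2 -0.7]
[0.4264 0.0797 0.0939] 3.8 [ 2.4 -3.6  0.9 -0.6 -0.8 -0.8  0.1 -2.1 -2.6 -3.8  0.3 -3.5 -0.  -1.1
  0.8 -2.2]
[ 0.553 -0.271  0.175]
[0.437 0.231 0.051]
mug [0.642 0.045 0.02 ]
spice [0.431 0.46  0.02 ]
tin2 [0.351 0.388 0.02 ]
onion [0.556 0.439 0.02 ]
tin3 [0.655 0.372 0.02 ]
```

```bash
python3 -m jog '[[[1,0.04,-0.012,-0.008,0.01],[1,0.08,-0.024,-0.015,0.02],[1,0.12,-0.036,-0.024,0.03],[1,0.145,-0.046,-0.03,0.03],[1,0.145,-0.046,-0.03,0.03]]]'
python3 -m jog '[[[1,0.04,-0.012,-0.008,0.01],[1,0.08,-0.024,-0.015,0.02],[1,0.12,-0.036,-0.024,0.03],[1,0.145,-0.046,-0.03,0.03],[1,0.145,-0.046,-0.03,0.03]]]'
python3 -m jog '[[[1,0.04,-0.012,-0.008,0.01],[1,0.08,-0.024,-0.015,0.02],[1,0.12,-0.036,-0.024,0.03],[1,0.145,-0.046,-0.03,0.03],[1,0.145,-0.046,-0.03,0.03]]]'
python3 - <<'E'
from h import *
print(robot.observe()["tool_pos"],robot.observe()["tool_rot"])
c=cam("wrist"); np.savez('pics/w1c.npz',*c); snap("wrist","w1")
E
```

```text
time: 0.52
tool_pos: [0.2607, -0.4269, 0.2659]
tool_rot: [3.141, -0.002, 0.219]
contact_force: [-0.1, 0.2, -0.3]
opening: 0.0918
grip_force: 0.0
time: 0.93
tool_pos: [0.3925, -0.3513, 0.2956]
tool_rot: [3.141, -0.003, 0.19]
contact_force: [-0.0, -0.5, 0.3]
opening: 0.0918
grip_force: 0.0
time: 1.35
tool_pos: [0.5263, -0.2795, 0.3247]
tool_rot: [-3.141, -0.002, 0.159]
contact_force: [-0.4, 0.6, -0.5]
opening: 0.0917
grip_force: 0.0
[ 0.52633438 -0.27948214  0.32473054] [-3.14128156e+00 -2.05999208e-03  1.59286007e-01]
```

View pics/w1.png

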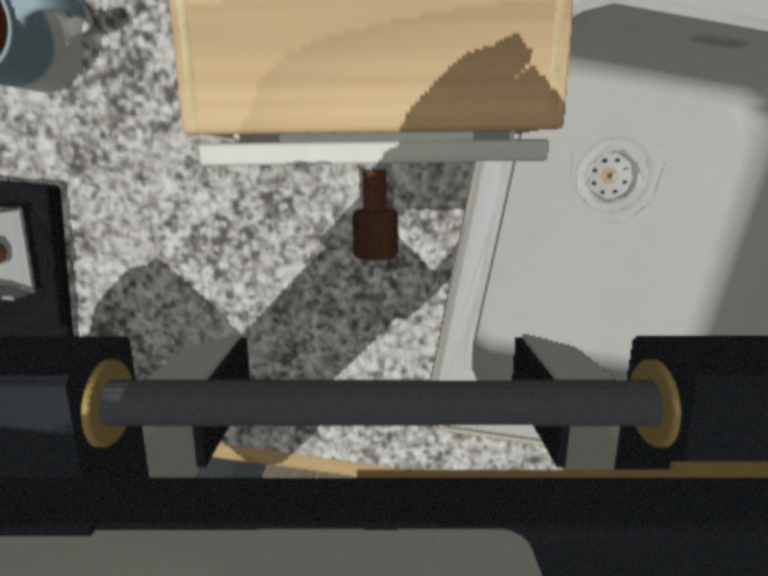

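```bash
python3 - <<'E'
from h import *
d=np.load('pics/w1c.npz'); c=[d[k] for k in('arr_0','arr_1','arr_2')]
q=lambda u,v,z:ray("wrist",(u/1.5,v/1.5),z,c)
a=q(185,132,.2);b=q(564,129,.2);print(a,b,np.linalg.norm(a-b),"yaw",np.arctan2(-(b-a)[0]*-1,-(b-a)[1]))
a=q(200,163,.192);b=q(548,161,.192);print(a,b,np.linalg.norm(a-b))
print(q(375,234,.178),q(375,210,.178),q(375,258,.178))
print(q(70,180,.02))
E
```

```text
[ 0.58963374 -0.16209713  0.2       ] [ 0.62327224 -0.36279819  0.2       ] 0.20350052408115854 yaw 0.16606148906253618
[ 0.57423233 -0.16830644  0.192     ] [ 0.60612635 -0.36099304  0.192     ] 0.19530835838733446
[ 0.54809742 -0.2717074   0.178     ] [ 0.56247257 -0.26945103  0.178     ] [ 0.53335855 -0.27402086  0.178     ]
[0.52979095 0.00763344 0.02      ]
```

```bash
python3 -m jog '[[[1,0.012,-0.002,0.04,0],[1,0.0237,-0.004,0.08,0],[1,0.0237,-0.004,0.12,0],[1,0.0237,-0.004,0.152,0],[1,0.0237,-0.004,0.159,0]]]' 
python3 -m jog '[[[-1,0,0,0,0],[-1,0,0,0,0],[-1,0,0,0,0],[-1,0,0,0,0],[-1,0,0,0,0]]]' 15
python3 -m jog '[[[-1,0,0,0,0],[-1,0,0,0,0],[-1,0,0,0,0],[-1,0,0,0,0],[-1,0,0,0,0]]]' 15
```

```text
time: 1.82
tool_pos: [0.5413, -0.2736, 0.1591]
tool_rot: [-3.134, 0.009, 0.154]
contact_force: [-0.3, 0.5, -0.6]
opening: 0.0919
grip_force: 0.0
time: 2.23
tool_pos: [0.5462, -0.2749, 0.1678]
tool_rot: [3.139, -0.003, 0.155]
contact_force: [-0.1, -0.2, 0.5]
opening: 0.0632
grip_force: 0.0
time: 2.65
tool_pos: [0.5455, -0.274, 0.1657]
tool_rot: [-3.141, 0.0, 0.155]
contact_force: [-1.5, 12.2, 2.6]
opening: 0.0298
grip_force: 7.2
```

```bash
python3 -m jog '[[[-1,0,0,0,0],[-1,0,0,0,0],[-1,-0.01,0,0.004,0],[-1,-0.02,0,0.0083,0],[-1,-0.03,0,0.0135,0]]]' 15
python3 -m jog '[[[-1,-0.009,0,0.0057,0],[-1,-0.018,0,0.0122,0],[-1,-0.026,0,0.0189,0],[-1,-0.034,0,0.0265,0],[-1,-0.0414,0,0.0342,0]]]' 15
python3 -m jog '[[[-1,-0.007,0,0.0085,0],[-1,-0.0132,0,0.0172,0],[-1,-0.0165,0,0.022,0],[-1,-0.018,0,0.025,0],[-1,-0.018,0,0.025,0]]]' 15
python3 -c "
from h import *
snap('side','side1')"
```

```text
time: 3.07
tool_pos: [0.5168, -0.2778, 0.1514]
tool_rot: [-3.14, -0.002, 0.156]
contact_force: [9.1, 2.6, -9.3]
opening: 0.0274
grip_force: 15.0
time: 3.48
tool_pos: [0.4765, -0.2847, 0.1174]
tool_rot: [3.141, -0.004, 0.155]
contact_force: [10.8, 3.2, -6.5]
opening: 0.0273
grip_force: 15.0
time: 3.9
tool_pos: [0.4595, -0.2877, 0.0952]
tool_rot: [3.14, -0.006, 0.155]
contact_force: [5.4, 7.3, 12.3]
opening: 0.0271
grip_force: 15.0
```

View pics/side1.png

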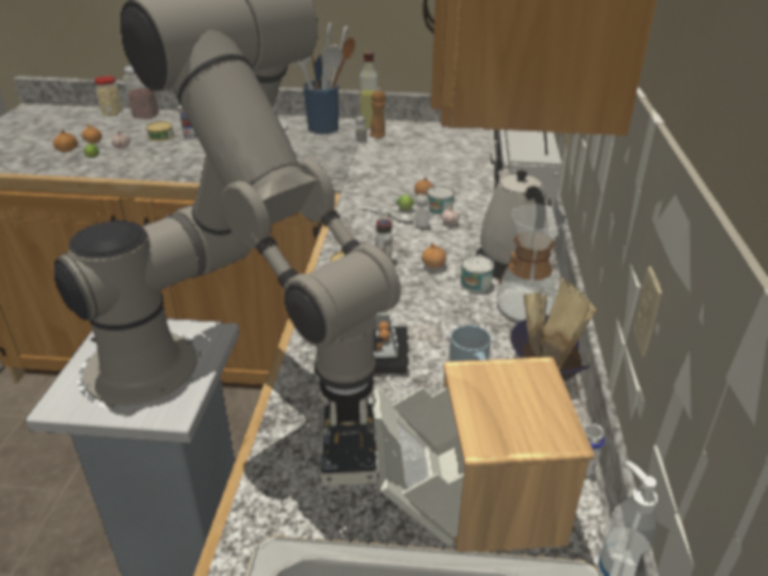

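```bash
python3 -m jog '[[[1,0,0,0,0],[1,0,0,0,0],[1,0,0,0,0],[1,0,0,-0.03,0],[1,0,0,-0.07,0]]]'
python3 -m jog '[[[1,0,0,-0.04,0],[1,0,0,-0.08,0],[1,0,0,-0.12,0],[1,0,0,-0.15,0],[1,0,0,-0.16,0]]]'
python3 -m jog '[[[1,0.002,-0.02,0,-0.08],[1,0.004,-0.05,0,-0.2],[1,0.006,-0.08,0,-0.3],[1,0.009,-0.11,0,-0.4],[1,0.0117,-0.14,0,-0.5]]]'
python3 -m jog '[[[1,0.016,-0.024,0,-0.1],[1,0.032,-0.048,0,-0.2],[1,0.048,-0.072,0,-0.3],[1,0.064,-0.096,0,-0.4],[1,0.077,-0.117,0,-0.5]]]'
python3 -m jog '[[[1,0.023,-0.012,0,-0.1],[1,0.046,-0.025,0,-0.2],[1,0.07,-0.037,0,-0.3],[1,0.095,-0.05,0,-0.4],[1,0.115,-0.0617,0,-0.45]]]'
python3 -m jog '[[[1,0,0,0,0],[1,0,0,0,0]]]'
python3 - <<'E'
from h import *
c=cam("wrist"); np.savez('pics/w2c.npz',*c); snap("wrist","w2")
E
```

```text
time: 4.37
tool_pos: [0.4551, -0.2867, 0.1602]
tool_rot: [-3.135, 0.006, 0.154]
contact_force: [-0.6, -0.8, -0.6]
opening: 0.056
grip_force: 0.0
time: 4.78
tool_pos: [0.4581, -0.2891, 0.3283]
tool_rot: [3.135, -0.005, 0.154]
contact_force: [0.1, 0.3, -0.0]
opening: 0.0889
grip_force: 0.0
time: 5.2
tool_pos: [0.4466, -0.1469, 0.3226]
tool_rot: [-3.141, 0.001, 0.659]
contact_force: [0.0, 1.3, -0.1]
opening: 0.0917
grip_force: 0.0
time: 5.62
tool_pos: [0.4365, -0.0068, 0.3227]
tool_rot: [-3.141, 0.0, 1.16]
contact_force: [0.6, -0.2, -0.1]
opening: 0.0921
grip_force: 0.0
time: 6.03
tool_pos: [0.4267, 0.1233, 0.3227]
tool_rot: [-3.141, 0.0, 1.61]
contact_force: [0.6, 0.5, 0.4]
opening: 0.0916
grip_force: 0.0
time: 6.2
tool_pos: [0.4268, 0.1224, 0.3226]
tool_rot: [-3.141, 0.001, 1.606]
contact_force: [-0.6, -0.8, 0.8]
opening: 0.0918
grip_force: 0.0
```

View pics/w2.png

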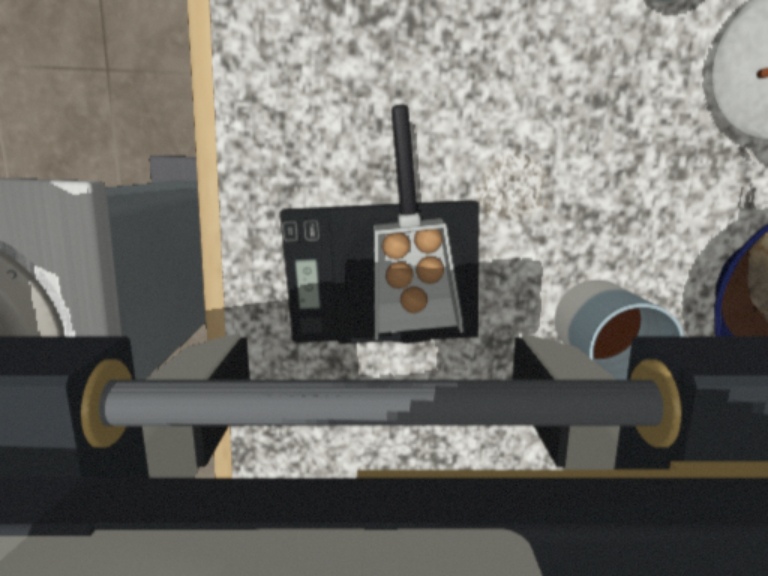

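```bash
python3 - <<'E'
from h import *
d=np.load('pics/w2c.npz'); c=[d[k] for k in('arr_0','arr_1','arr_2')]
q=lambda u,v,z:ray("wrist",(u/1.5,v/1.5),z,c)
a=q(401,107,.065);b=q(408.5,214,.065);print(a,b,np.linalg.norm(a-b),"yaw",np.arctan2((b-a)[1],(b-a)[0]),(a+b)/2)
s=[q(u,v,.026) for u,v in((281,210),(479,202),(477,338),(292,341))];print(np.round(s,3), np.mean(s,0),[np.linalg.norm(s[i]-s[i-1]).round(3) for i in range(4)])
e=s[1]-s[0]; f=s[2]-s[3];print(np.arctan2(e[1],e[0]),np.arctan2(f[1],f[0]))
for u,v in((374,225),(442,222),(462,330),(377,337)):print(q(u,v,.066))
E
```

```text
[0.43733717 0.23092247 0.065     ] [0.44736811 0.14758171 0.065     ] 0.0839422634079941 yaw -1.4510119484215611 [0.44235264 0.18925209 0.065     ]
[[0.334 0.143 0.026]
 [0.513 0.156 0.026]
 [0.522 0.026 0.026]
 [0.342 0.017 0.026]] [0.42784484 0.08542686 0.026     ] [np.float64(0.127), np.float64(0.179), np.float64(0.131), np.float64(0.18)]
0.07483165527675614 0.05230514693188106
[0.41905692 0.13759046 0.066     ]
[0.47545881 0.14205334 0.066     ]
[0.49944367 0.04778374 0.066     ]
[0.42482213 0.03860793 0.066     ]
```

```bash
python3 -m jog '[[[1,0.015,0.005,0.03,-0.03],[1,0.03,0.01,0.07,-0.06],[1,0.045,0.0179,0.11,-0.095],[1,0.0624,0.0179,0.15,-0.095],[1,0.0624,0.0179,0.19,-0.095]]]'
python3 -m jog '[[[1,0,0,0.03,0],[1,0,0,0.055,0],[1,0,0,0.07,0],[1,0,0,0.08,0],[1,0,0,0.0876,0]]]'
python3 -m jog '[[[-1,0,0,0,0],[-1,0,0,0,0],[-1,0,0,0,0],[-1,0,0,0,0],[-1,0,0,0,0]]]' 30
python3 -m jog '[[[-1,0,0,0,0],[-1,0,0,0,0],[-1,0,0,0,0],[-1,0,0,0,0],[-1,0,0,0,0]]]' 30
python3 -m jog '[[[-1,0,0,0,0],[-1,0,0,0,0],[-1,0,0,0,0]]]' 30
```

```text
time: 6.67
tool_pos: [0.4437, 0.1852, 0.1348]
tool_rot: [3.139, -0.0, 1.698]
contact_force: [0.4, 1.0, -1.6]
opening: 0.0918
grip_force: 0.0
time: 7.08
tool_pos: [0.4427, 0.1833, 0.0469]
tool_rot: [-3.139, 0.001, 1.697]
contact_force: [0.1, -0.4, -0.1]
opening: 0.0919
grip_force: 0.0
time: 7.5
tool_pos: [0.4433, 0.1848, 0.0491]
tool_rot: [3.14, -0.0, 1.7]
contact_force: [-1.5, 0.0, -0.0]
opening: 0.0629
grip_force: 0.0
time: 7.92
tool_pos: [0.4428, 0.1847, 0.0484]
tool_rot: [3.142, 0.0, 1.7]
contact_force: [0.3, 0.0, 0.2]
opening: 0.0296
grip_force: 0.0
time: 8.17
tool_pos: [0.4428, 0.1847, 0.0483]
tool_rot: [-3.141, 0.0, 1.7]
contact_force: [-0.5, 0.2, 0.9]
opening: 0.0135
grip_force: 30.0
```

```bash
python3 -m jog '[[[-1,0,0,-0.003,0],[-1,0,0,-0.01,0],[-1,0,0,-0.02,0],[-1,0,0,-0.032,0],[-1,0,0,-0.045,0]]]'
python3 -m jog '[[[-1,0,0,-0.015,0],[-1,0,0,-0.03,0],[-1,0,0,-0.045,0],[-1,0,0,-0.06,0],[-1,0,0,-0.075,0]]]'
python3 -m jog '[[[-1,0,0,-0.015,0],[-1,0,0,-0.03,0],[-1,0,0,-0.045,0],[-1,0,0,-0.06,0],[-1,0,0,-0.07,0]]]'
python3 -m jog '[[[-1,0,0,-0.006,0],[-1,0,0,-0.01,0],[-1,0,0,-0.01,0]]]'
python3 - <<'E'
from h import *
im=snap("scene","sc3");im2=snap("side","si3")
c=np.hstack([cv2.resize(im[120:320,180:380],None,fx=2,fy=2),cv2.resize(im2[100:300,170:370],None,fx=2,fy=2)])
cv2.imwrite("pics/c3.png",c[:,:,::-1])
E
```

```text
time: 8.58
tool_pos: [0.4425, 0.1847, 0.094]
tool_rot: [-3.141, 0.0, 1.7]
contact_force: [0.3, 0.0, -2.1]
opening: 0.0137
grip_force: 29.9
time: 9.0
tool_pos: [0.4425, 0.1847, 0.1696]
tool_rot: [3.142, -0.0, 1.7]
contact_force: [0.6, -0.2, -1.9]
opening: 0.0138
grip_force: 29.9
time: 9.42
tool_pos: [0.4429, 0.1848, 0.2403]
tool_rot: [3.14, -0.0, 1.7]
contact_force: [-1.0, 0.1, -1.4]
opening: 0.0143
grip_force: 29.9
time: 9.67
tool_pos: [0.4428, 0.1848, 0.249]
tool_rot: [3.141, -0.0, 1.7]
contact_force: [-0.1, 0.5, -1.9]
opening: 0.014
grip_force: 29.9
```

View pics/c3.png

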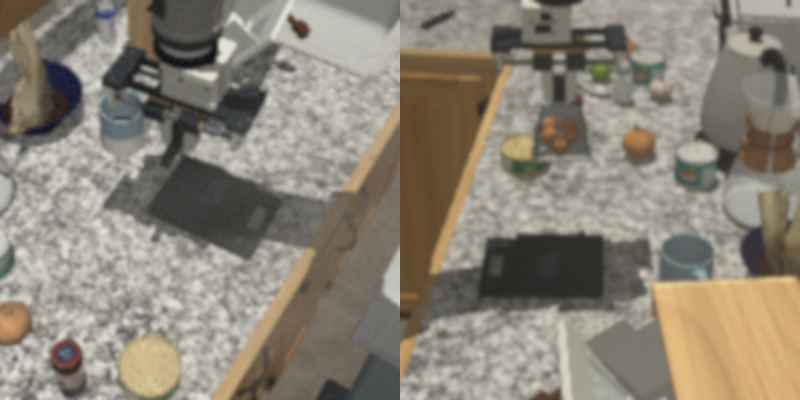

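```bash
python3 - <<'E'
from h import *
G=np.array([.4428,.1848,.26]); y=-1.44; f0=np.array([np.cos(y),np.sin(y),0]);z=np.array([0,0,1]);w=np.array([-np.sin(y),np.cos(y),0])
for t in(0,.1,.2,.3,.4):
    f=np.cos(t)*f0-np.sin(t)*z; n=np.sin(t)*f0+np.cos(t)*z
    p=proj("side",[G+150*.001*f-.019*n+s*.04*w for s in(-1,1)]+[G+50*.001*f+.01*n+s*.03*w for s in(-1,1)])
    print(t,np.c_[400+(p[:,0]-170)*2,(p[:,1]-100)*2].round(0).tolist())
E
```

```text
0 [[532.0, 156.0], [592.0, 155.0], [539.0, 100.0], [582.0, 100.0]]
0.1 [[532.0, 164.0], [592.0, 163.0], [539.0, 104.0], [582.0, 103.0]]
0.2 [[532.0, 171.0], [591.0, 171.0], [539.0, 107.0], [582.0, 106.0]]
0.3 [[533.0, 178.0], [591.0, 177.0], [539.0, 110.0], [582.0, 109.0]]
0.4 [[533.0, 183.0], [591.0, 182.0], [539.0, 113.0], [582.0, 112.0]]
```

```bash
python3 -m jog '[[[-1,-0.007,-0.0015,0,-0.025],[-1,-0.024,-0.005,0,-0.08],[-1,-0.047,-0.009,0,-0.16],[-1,-0.07,-0.0135,0,-0.24],[-1,-0.0942,-0.0179,0,-0.32]]]'
python3 -m jog '[[[-1,-0.017,-0.009,0,-0.064],[-1,-0.0335,-0.0186,0,-0.128],[-1,-0.05,-0.028,0,-0.192],[-1,-0.067,-0.037,0,-0.256],[-1,-0.0837,-0.0466,0,-0.32]]]'
python3 -m jog '[[[-1,-0.013,-0.014,0,-0.064],[-1,-0.026,-0.028,0,-0.128],[-1,-0.039,-0.042,0,-0.192],[-1,-0.052,-0.056,0,-0.256],[-1,-0.0649,-0.0706,0,-0.32]]]'
python3 -m jog '[[[-1,-0.008,-0.0175,0,-0.064],[-1,-0.016,-0.035,0,-0.128],[-1,-0.024,-0.0525,0,-0.192],[-1,-0.032,-0.07,0,-0.256],[-1,-0.0394,-0.0874,0,-0.32]]]'
python3 -m jog '[[[-1,-0.002,-0.022,0,-0.08],[-1,-0.004,-0.044,0,-0.15],[-1,-0.007,-0.066,0,-0.22],[-1,-0.009,-0.084,0,-0.28],[-1,-0.0099,-0.0954,0,-0.32]]]'
python3 -m jog '[[[-1,0,0,0,0],[-1,0,0,0,0],[-1,0,0,0,0]]]'
python3 - <<'E'
from h import *
im=snap("scene","sc4");im2=snap("side","si4")
c=np.hstack([cv2.resize(im[50:250,220:420],None,fx=2,fy=2),cv2.resize(im2[180:380,170:370],None,fx=2,fy=2)])
cv2.imwrite("pics/c4.png",c[:,:,::-1]); print(robot.observe()["tool_pos"])
E
```

```text
time: 10.18
tool_pos: [0.4365, 0.0883, 0.2475]
tool_rot: [-3.14, -0.001, 2.025]
contact_force: [0.2, -0.0, -1.5]
opening: 0.0138
grip_force: 30.0
time: 10.6
tool_pos: [0.4309, -0.0075, 0.2476]
tool_rot: [-3.141, -0.001, 2.343]
contact_force: [0.7, -0.0, -1.9]
opening: 0.0141
grip_force: 30.0
time: 11.02
tool_pos: [0.4253, -0.1031, 0.2476]
tool_rot: [-3.141, -0.002, 2.663]
contact_force: [0.1, 0.5, -2.0]
opening: 0.0139
grip_force: 30.0
time: 11.43
tool_pos: [0.4197, -0.1988, 0.2475]
tool_rot: [3.141, -0.002, 2.983]
contact_force: [0.0, -0.3, -0.7]
opening: 0.0135
grip_force: 30.0
time: 11.85
tool_pos: [0.4141, -0.2954, 0.2473]
tool_rot: [3.141, -0.002, -2.981]
contact_force: [0.1, 0.3, -1.7]
opening: 0.0136
grip_force: 30.0
time: 12.1
tool_pos: [0.4145, -0.2929, 0.2479]
tool_rot: [3.14, -0.001, -2.984]
contact_force: [-0.7, 0.2, -1.8]
opening: 0.0137
grip_force: 29.9
[ 0.41476487 -0.29283748  0.24827233]
```

View pics/c4.png

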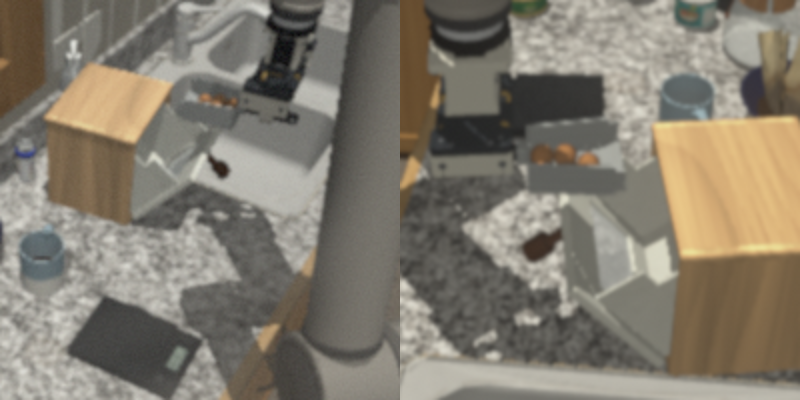

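```bash
python3 - <<'E'
from fit import *
p=[.690,-.2488,.162]
q=proj("side",T(p,[(-.189,.098,.157),(-.189,-.098,.157),(-.199,.098,.15),(-.199,-.098,.15),(-.2236,0,.113)]),cs["side"]);print(np.c_[400+(q[:,0]-170)*2,(q[:,1]-180)*2].round())
E
```

```text
[[563. 155.]
 [573. 288.]
 [554. 160.]
 [563. 293.]
 [536. 245.]]
```

```bash
python3 -m jog '[[[-1,0,0,0.004,0],[-1,0,0,0.016,0],[-1,0,0,0.03,0],[-1,0,0,0.044,0],[-1,0,0,0.056,0]]]'
python3 -m jog '[[[-1,0,0,0.006,0],[-1,0,0,0.009,0],[-1,0,0,0.011,0],[-1,0,0,0.012,0],[-1,0,0,0.012,0]]]'
python3 -m jog '[[[-1,0,0,0,0],[-1,0,0,0,0],[-1,0,0,0,0]]]' 3
```

```text
time: 12.62
tool_pos: [0.4147, -0.293, 0.1915]
tool_rot: [3.141, -0.0, -2.983]
contact_force: [-0.1, -0.4, -2.0]
opening: 0.0138
grip_force: 29.9
time: 13.03
tool_pos: [0.415, -0.2939, 0.1808]
tool_rot: [-3.141, 0.0, -2.983]
contact_force: [0.1, 0.4, -1.5]
opening: 0.0141
grip_force: 29.9
time: 13.28
tool_pos: [0.415, -0.2939, 0.1809]
tool_rot: [-3.141, 0.001, -2.983]
contact_force: [-0.6, 0.2, -0.2]
opening: 0.0137
grip_force: 3.0
```

```bash
python3 -m jog '[[[-1,-0.003,0,-0.0075,0],[-1,-0.0066,0,-0.0152,0],[-1,-0.011,0,-0.0225,0],[-1,-0.0157,0,-0.029,0],[-1,-0.0157,0,-0.029,0]]]' 3
python3 - <<'E'
from h import *
im=snap("scene","sc5");im2=snap("side","si5")
c=np.hstack([cv2.resize(im[50:250,220:420],None,fx=2,fy=2),cv2.resize(im2[180:380,170:370],None,fx=2,fy=2)])
cv2.imwrite("pics/c5.png",c[:,:,::-1])
E
```

```text
time: 13.7
tool_pos: [0.4319, -0.2918, 0.2114]
tool_rot: [-3.139, 0.003, -2.983]
contact_force: [-0.0, 0.1, 1.5]
opening: 0.0142
grip_force: 3.0
```

View pics/c5.png

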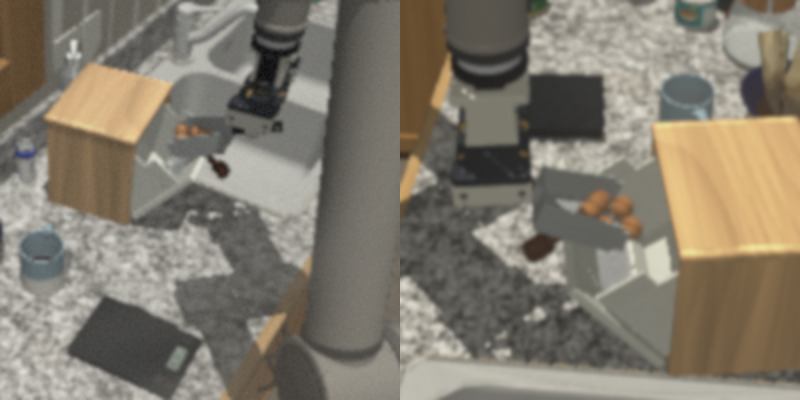

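```bash
python3 -m jog '[[[-1,-0.006,0,-0.006,0],[-1,-0.0114,0,-0.012,0],[-1,-0.018,0,-0.017,0],[-1,-0.0246,0,-0.0218,0],[-1,-0.032,0,-0.026,0]]]' 3
python3 -m jog '[[[-1,-0.0074,0,-0.0032,0],[-1,-0.0074,0,-0.0032,0],[-1,-0.0074,0,-0.0032,0],[-1,-0.0074,0,-0.0032,0],[-1,-0.0074,0,-0.0032,0]]]' 3
python3 - <<'E'
from h import *
im=snap("scene","sc6");im2=snap("side","si6")
c=np.hstack([cv2.resize(im[50:250,220:420],None,fx=2,fy=2),cv2.resize(im2[180:380,170:370],None,fx=2,fy=2)])
cv2.imwrite("pics/c6.png",c[:,:,::-1])
E
```

```text
time: 14.22
tool_pos: [0.4626, -0.2862, 0.236]
tool_rot: [-3.141, 0.0, -2.983]
contact_force: [-0.4, 0.0, -0.8]
opening: 0.0139
grip_force: 3.0
time: 14.63
tool_pos: [0.4688, -0.285, 0.2382]
tool_rot: [3.141, -0.001, -2.984]
contact_force: [1.2, -0.3, -1.1]
opening: 0.0143
grip_force: 3.0
```

View pics/c6.png

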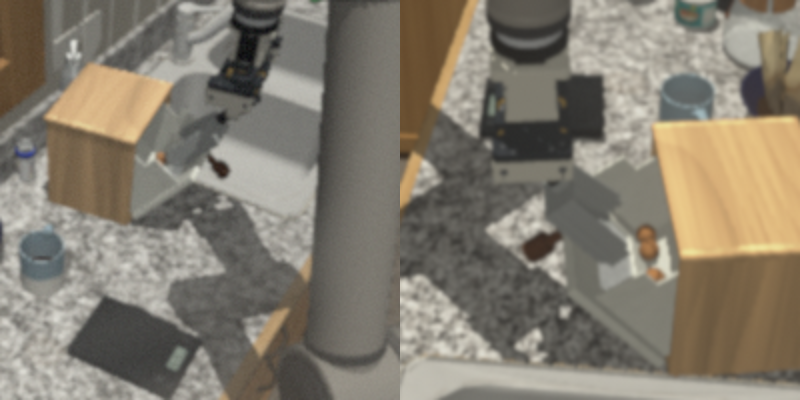

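```bash
python3 -m jog '[[[-1,0.007,0,0.003,0],[-1,0.0148,0,0.0074,0],[-1,0.0214,0,0.012,0],[-1,0.028,0,0.0172,0],[-1,0.034,0,0.023,0]]]' 3
python3 -m jog '[[[-1,0.0054,0,0.0062,0],[-1,0.01,0,0.013,0],[-1,0.0145,0,0.02,0],[-1,0.018,0,0.0275,0],[-1,0.0211,0,0.0352,0]]]' 3
python3 -m jog '[[[-1,0,0,0,0],[-1,0,0,0,0],[-1,0,0,0,0],[-1,0,0,0,0],[-1,0,0,0,0]]]' 30
python3 - <<'E'
from h import *
im=snap("scene","sc7");im2=snap("side","si7")
c=np.hstack([cv2.resize(im[50:250,220:420],None,fx=2,fy=2),cv2.resize(im2[180:380,170:370],None,fx=2,fy=2)])
cv2.imwrite("pics/c7.png",c[:,:,::-1])
E
```

```text
time: 15.15
tool_pos: [0.4346, -0.2906, 0.2151]
tool_rot: [-3.141, 0.0, -2.984]
contact_force: [0.9, 0.8, -0.4]
opening: 0.0138
grip_force: 3.0
time: 15.57
tool_pos: [0.4144, -0.2939, 0.1796]
tool_rot: [-3.142, -0.0, -2.984]
contact_force: [0.7, 0.6, -0.0]
opening: 0.0137
grip_force: 3.0
time: 15.98
tool_pos: [0.4149, -0.2937, 0.1805]
tool_rot: [-3.141, 0.0, -2.983]
contact_force: [0.3, 0.6, -1.5]
opening: 0.0136
grip_force: 30.0
```

View pics/c7.png

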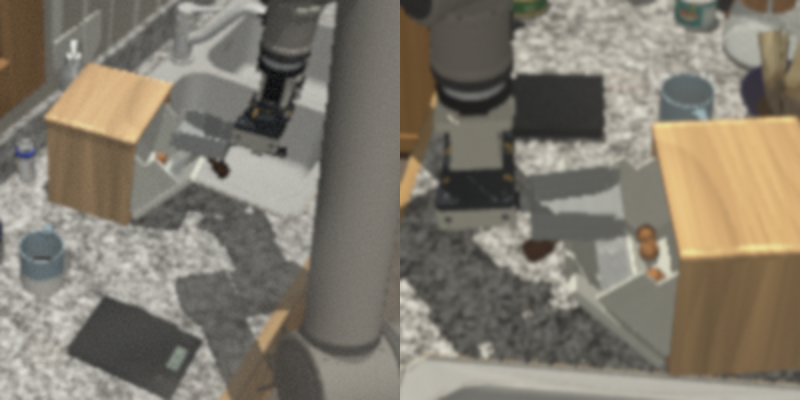

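```bash
python3 -m jog '[[[-1,0,0,-0.005,0],[-1,0,0,-0.02,0],[-1,0,0,-0.036,0],[-1,0,0,-0.052,0],[-1,0,0,-0.067,0]]]' 30
python3 -m jog '[[[-1,-0.002,0.009,0,0.03],[-1,-0.006,0.028,0,0.09],[-1,-0.011,0.05,0,0.17],[-1,-0.016,0.072,0,0.25],[-1,-0.0206,0.0936,0,0.32]]]'
python3 -m jog '[[[-1,0.002,0.019,0,0.064],[-1,0.004,0.038,0,0.128],[-1,0.006,0.057,0,0.192],[-1,0.008,0.076,0,0.256],[-1,0.0099,0.0954,0,0.32]]]'
python3 -m jog '[[[-1,0.008,0.0175,0,0.064],[-1,0.016,0.035,0,0.128],[-1,0.024,0.0525,0,0.192],[-1,0.032,0.07,0,0.256],[-1,0.0394,0.0874,0,0.32]]]'
python3 -m jog '[[[-1,0.013,0.014,0,0.064],[-1,0.026,0.028,0,0.128],[-1,0.039,0.042,0,0.192],[-1,0.052,0.056,0,0.256],[-1,0.0649,0.0706,0,0.32]]]'
python3 -m jog '[[[-1,0.02,0.011,0,0.08],[-1,0.04,0.022,0,0.15],[-1,0.06,0.033,0,0.22],[-1,0.075,0.041,0,0.28],[-1,0.0837,0.0466,0,0.32]]]'
python3 -m jog '[[[-1,0,0,0,0],[-1,0,0,0,0],[-1,0,0,0,0]]]'
```

```text
time: 16.5
tool_pos: [0.4148, -0.2938, 0.2487]
tool_rot: [-3.141, 0.0, -2.983]
contact_force: [0.3, -0.5, -0.2]
opening: 0.0136
grip_force: 30.0
time: 16.92
tool_pos: [0.4203, -0.1972, 0.2478]
tool_rot: [-3.141, 0.0, 2.975]
contact_force: [0.8, -0.3, -1.2]
opening: 0.0138
grip_force: 30.0
time: 17.33
tool_pos: [0.4259, -0.1014, 0.2479]
tool_rot: [3.142, 0.001, 2.657]
contact_force: [0.9, -0.5, -1.0]
opening: 0.0138
grip_force: 30.0
time: 17.75
tool_pos: [0.4314, -0.0056, 0.2479]
tool_rot: [3.141, 0.0, 2.337]
contact_force: [0.5, -0.0, -0.5]
opening: 0.014
grip_force: 30.0
time: 18.17
tool_pos: [0.4371, 0.0901, 0.2479]
tool_rot: [3.141, 0.0, 2.017]
contact_force: [0.6, 0.2, -1.3]
opening: 0.0137
grip_force: 30.0
time: 18.58
tool_pos: [0.4426, 0.1866, 0.2479]
tool_rot: [3.141, -0.001, 1.698]
contact_force: [-0.6, 0.1, -1.2]
opening: 0.014
grip_force: 30.0
time: 18.83
tool_pos: [0.4427, 0.1842, 0.2475]
tool_rot: [-3.142, 0.0, 1.701]
contact_force: [-0.3, -0.6, -1.3]
opening: 0.0138
grip_force: 30.0
```

```bash
python3 -m jog '[[[-1,0,0,0.006,0],[-1,0,0,0.026,0],[-1,0,0,0.05,0],[-1,0,0,0.08,0],[-1,0,0,0.105,0]]]' 30
python3 -m jog '[[[-1,0,0,0.025,0],[-1,0,0,0.05,0],[-1,0,0,0.07,0],[-1,0,0,0.083,0],[-1,0,0,0.09,0]]]' 30
python3 -m jog '[[[-1,0,0,0.001,0],[-1,0,0,0.002,0],[-1,0,0,0.003,0],[-1,0,0,0.004,0],[-1,0,0,0.0045,0]]]' 3
python3 - <<'E'
from h import *
# numeric check of the scoop's pose via the side picture: fraction of pixels changed since the start picture in scale region
a=np.load('pics/side0.npy').astype(int);b=snap('side','si8').astype(int)
r=np.abs(a-b).sum(2)[190:255,205:275]; print((r>60).sum(),r.size); ys,xs=np.nonzero(r>60); print(np.c_[xs+205,ys+190][:].mean(0),xs.min()+205,xs.max()+205,ys.min()+190,ys.max()+190)
E
```

```text
time: 19.25
tool_pos: [0.4424, 0.1838, 0.1408]
tool_rot: [-3.141, 0.0, 1.699]
contact_force: [-0.2, -0.6, -0.6]
opening: 0.0139
grip_force: 30.0
time: 19.67
tool_pos: [0.4417, 0.1836, 0.0504]
tool_rot: [-3.138, 0.001, 1.699]
contact_force: [0.3, -0.6, -1.0]
opening: 0.0141
grip_force: 30.0
time: 20.08
tool_pos: [0.4434, 0.185, 0.0487]
tool_rot: [3.14, -0.001, 1.7]
contact_force: [-0.5, 1.1, 2.6]
opening: 0.0139
grip_force: 3.0
1467 4550
[236.45466939 220.24471711] 205 274 190 254
```

```bash
python3 -m jog '[[[-0.5,0,0,0,0],[-0.3,0,0,0,0],[0,0,0,0,0],[0,0,0,0,0],[0,0,0,0,0]]]'
python3 -m jog '[[[0,0,0,-0.005,0],[0,0,0,-0.03,0],[0,0,0,-0.07,0],[0,0,0,-0.11,0],[0,0,0,-0.15,0]]]'
python3 -m jog '[[[0,-0.02,0,-0.03,0.05],[0,-0.04,0,-0.06,0.09],[0,-0.06,-0.01,-0.09,0.094],[0,-0.0624,-0.0179,-0.12,0.094],[0,-0.0624,-0.0179,-0.1276,0.094]]]'
python3 -m jog '[[[0,0,0,0,0],[0,0,0,0,0]]]'
python3 - <<'E'
from h import *
c=cam("wrist"); np.savez('pics/w9c.npz',*c); b=snap("wrist","w9").astype(int)
a=np.load('pics/w2.npy').astype(int)
K,Rm,p=c; d=np.load('pics/w2c.npz'); print(p-d['arr_2'])
# steel pan + handle mask inside window around scale: dark handle on light worktop, light pan on black scale
def meas(im):
    g=im.sum(2)/3; w=g[60:230,235:320]; 
    scale=g[140:226,190:318]; m=(scale>90).astype(np.uint8); n,l,s,ce=cv2.connectedComponentsWithStats(m)
    h=(g[65:135,255:285]<45); ys,xs=np.nonzero(h); br=(im[...,0]-im[...,2]>50)[140:226,240:312].sum()
    return [(s[i][:5].tolist(),ce[i].round(1).tolist()) for i in range(1,n) if s[i][4]>300],(xs.mean()+255,ys.mean()+65,h.sum(),ys.min()+65,np.polyfit(ys,xs,1)[0]),br
print(meas(a));print(meas(b))
E
```

```text
time: 20.55
tool_pos: [0.4427, 0.1846, 0.0478]
tool_rot: [-3.141, 0.0, 1.7]
contact_force: [-0.8, 0.4, -0.0]
opening: 0.0429
grip_force: 0.0
time: 20.97
tool_pos: [0.4422, 0.1845, 0.1998]
tool_rot: [-3.141, 0.0, 1.7]
contact_force: [0.8, 0.6, -0.1]
opening: 0.0461
grip_force: 0.0
time: 21.38
tool_pos: [0.4334, 0.1196, 0.3306]
tool_rot: [3.134, -0.0, 1.604]
contact_force: [0.2, -0.3, 0.2]
opening: 0.046
grip_force: 0.0
time: 21.55
tool_pos: [0.4329, 0.1206, 0.3251]
tool_rot: [3.142, 0.0, 1.606]
contact_force: [-0.8, -0.1, 0.5]
opening: 0.0458
grip_force: 0.0
[ 0.00600977 -0.00189193  0.00250817]
([([59, 2, 59, 84, 3088], [85.2, 42.5]), ([7, 33, 15, 31, 331], [14.6, 45.5])], (np.float64(270.57971014492756), np.float64(107.23671497584542), np.int64(207), np.int64(71), np.float64(0.058429852217076736)), np.int64(827))
([([112, 0, 16, 86, 346], [124.9, 45.4]), ([53, 2, 59, 84, 3800], [79.3, 43.3]), ([2, 31, 16, 32, 387], [10.4, 45.2])], (np.float64(266.98591549295776), np.float64(110.40140845070422), np.int64(142), np.int64(73), np.float64(0.10383558565174562)), np.int64(0))
```

```bash
python3 -m jog '[[[1,-0.02,0.001,0,0.07],[1,-0.05,0.002,0,0.17],[1,-0.08,0.003,0,0.27],[1,-0.11,0.004,0,0.37],[1,-0.1362,0.0042,0,0.45]]]'
python3 -m jog '[[[1,-0.024,0.0126,0,0.1],[1,-0.048,0.025,0,0.2],[1,-0.072,0.038,0,0.3],[1,-0.097,0.05,0,0.4],[1,-0.1208,0.063,0,0.5]]]'
python3 -m jog '[[[1,-0.018,0.027,0,0.12],[1,-0.036,0.054,0,0.24],[1,-0.053,0.08,0,0.36],[1,-0.068,0.102,0,0.46],[1,-0.0758,0.1133,0,0.5]]]'
python3 -m jog '[[[1,0,0,0,0],[1,0,0,0,0]]]'
python3 - <<'E'
from h import *
s=robot.observe();print(s["tool_pos"],s["tool_rot"])
c=cam("wrist");b=snap("wrist","w10")
print(proj("wrist",[[.4595,-.2877,.11]],c))
t=b.astype(int).sum(2); m=((t<150)&(b[...,0].astype(int)-b[...,2]>15)).astype(np.uint8)
n,l,st,ce=cv2.connectedComponentsWithStats(m)
print([(st[i].tolist(),ce[i].round(1).tolist()) for i in range(1,n) if st[i][4]>60])
E
```

```text
time: 22.02
tool_pos: [0.4416, -0.0165, 0.3234]
tool_rot: [-3.138, 0.001, 1.152]
contact_force: [0.4, 0.1, 0.5]
opening: 0.075
grip_force: 0.0
time: 22.43
tool_pos: [0.4505, -0.1522, 0.3234]
tool_rot: [-3.138, 0.002, 0.652]
contact_force: [-0.3, 0.4, 0.3]
opening: 0.0918
grip_force: 0.0
time: 22.85
tool_pos: [0.4597, -0.2897, 0.3227]
tool_rot: [-3.139, 0.003, 0.15]
contact_force: [-0.1, -0.5, -0.6]
opening: 0.092
grip_force: 0.0
time: 23.02
tool_pos: [0.4599, -0.2869, 0.3239]
tool_rot: [-3.139, 0.002, 0.158]
contact_force: [-0.2, 0.4, 0.7]
opening: 0.0918
grip_force: 0.0
[ 0.45985389 -0.28686441  0.32387931] [-3.13877735e+00  1.87161952e-03  1.57539026e-01]
[[255.53721945 166.92265198]]
[([243, 138, 24, 33, 621], [254.5, 154.2]), ([317, 318, 98, 1, 98], [365.5, 318.0]), ([416, 318, 96, 1, 96], [463.5, 318.0])]
```

```bash
python3 -m jog '[[[1,0.002,0,0.03,0],[1,0.005,0,0.07,0],[1,0.005,0,0.11,0],[1,0.005,0,0.145,0],[1,0.005,0,0.17,0]]]'
python3 -m jog '[[[1,0,0,0.02,0],[1,0,0,0.035,0],[1,0,0,0.044,0],[1,0,0,0.049,0],[-1,0,0,0.049,0]]]' 15
python3 -m jog '[[[-1,0,0,0,0],[-1,0,0,0,0],[-1,0,0,0,0],[-1,0,0,0,0],[-1,0,0,0,0]]]' 15
python3 -m jog '[[[-1,0,0,0,0],[-1,0,0,0,0],[-1,0,0,0,0],[-1,0,0,0,0],[-1,0,0,0,0]]]' 15
```

```text
time: 23.48
tool_pos: [0.464, -0.2837, 0.1526]
tool_rot: [-3.139, 0.002, 0.16]
contact_force: [-0.6, 0.1, 0.6]
opening: 0.0918
grip_force: 0.0
time: 23.9
tool_pos: [0.4649, -0.2856, 0.1061]
tool_rot: [-3.141, 0.001, 0.158]
contact_force: [0.3, 0.8, 0.1]
opening: 0.0885
grip_force: 0.0
time: 24.32
tool_pos: [0.4651, -0.2869, 0.107]
tool_rot: [3.141, -0.001, 0.156]
contact_force: [-0.3, -0.4, -0.2]
opening: 0.0564
grip_force: 0.0
time: 24.73
tool_pos: [0.4649, -0.2867, 0.1065]
tool_rot: [3.141, 0.0, 0.156]
contact_force: [-0.7, -0.7, 0.6]
opening: 0.0275
grip_force: 15.0
```

```bash
python3 -m jog '[[[-1,0.0065,0,-0.0088,0],[-1,0.0132,0,-0.0172,0],[-1,0.0208,0,-0.025,0],[-1,0.0286,0,-0.0325,0],[-1,0.0371,0,-0.0394,0]]]' 15
python3 -m jog '[[[-1,0.0087,0,-0.0063,0],[-1,0.0179,0,-0.012,0],[-1,0.0275,0,-0.0172,0],[-1,0.0375,0,-0.0217,0],[-1,0.0475,0,-0.0255,0]]]' 15
python3 -m jog '[[[-1,0.001,0,0,0],[-1,0.002,0,0,0],[-1,0.003,0,0,0],[-1,0.004,0,0,0],[-1,0.004,0,0,0]]]' 15
```

```text
time: 25.15
tool_pos: [0.5002, -0.2806, 0.1461]
tool_rot: [-3.14, 0.004, 0.156]
contact_force: [-6.4, 0.9, 3.0]
opening: 0.0274
grip_force: 15.0
time: 25.57
tool_pos: [0.5476, -0.2725, 0.1725]
tool_rot: [-3.14, 0.002, 0.156]
contact_force: [-6.7, 4.5, 7.0]
opening: 0.0274
grip_force: 15.0
time: 25.98
tool_pos: [0.5513, -0.2719, 0.1736]
tool_rot: [-3.14, 0.002, 0.157]
contact_force: [-8.8, 6.1, 16.2]
opening: 0.0276
grip_force: 15.0
```

```bash
python3 -m jog '[[[1,0,0,0,0],[1,0,0,0,0],[1,0,0,0,0],[1,0,0,-0.03,0],[1,0,0,-0.07,0]]]' 15
python3 -m jog '[[[-1,-0.02,0,0,0],[-1,-0.045,0,0,0],[-1,-0.045,0,0,0],[-1,-0.045,0,0,0],[-1,-0.045,0,0,0]]]'
python3 -m jog '[[[-1,0,0,0,0],[-1,0,0,0,0],[-1,0,0,0,0],[-1,0,0,0,0],[-1,0,0,0,0]]]'
python3 -m jog '[[[-1,0,0,0,0],[-1,0,0,0,0],[-1,0,0,0,0],[-1,0,0,0,0],[-1,0,0,0,0]]]'
python3 - <<'E'
from h import *
s=robot.observe();print(s["tool_pos"],s["opening"]); c=cam("wrist");b=snap("wrist","w11")
t=b.astype(int).sum(2); m=((t<170)&(b[...,0].astype(int)-b[...,2]>15)).astype(np.uint8)
n,l,st,ce=cv2.connectedComponentsWithStats(m)
print([(st[i].tolist(),ce[i].round(1).tolist()) for i in range(1,n) if st[i][4]>60])
q=[(st[i][0]+st[i][2]/2,st[i][1]+st[i][3]) for i in range(1,n) if st[i][4]>60]
for u in q: print(ray("wrist",u,.178,c))
y=np.cos(.162),np.sin(.162)
print("exp knob front closed",proj("wrist",[[.690-.154*y[0],-.2488-.154*y[1],.178]],c),"theta .05",proj("wrist",[[.690-.1618*y[0],-.2488-.1618*y[1],.1745]],c))
E
```

```text
time: 26.4
tool_pos: [0.5508, -0.272, 0.2379]
tool_rot: [-3.135, 0.007, 0.156]
contact_force: [0.8, -0.0, 1.4]
opening: 0.0562
grip_force: 0.0
time: 26.82
tool_pos: [0.5084, -0.28, 0.2412]
tool_rot: [-3.142, -0.0, 0.155]
contact_force: [0.1, -0.6, 0.1]
opening: 0.0324
grip_force: 0.0
time: 27.23
tool_pos: [0.5082, -0.2798, 0.2412]
tool_rot: [-3.142, 0.0, 0.156]
contact_force: [-0.3, 0.6, -0.2]
opening: 0.0014
grip_force: 0.0
time: 27.65
tool_pos: [0.508, -0.2799, 0.2415]
tool_rot: [3.141, -0.0, 0.156]
contact_force: [0.3, 0.5, -0.1]
opening: 0.0005
grip_force: 0.0
[ 0.50797572 -0.27990216  0.24145122] 0.0005312493586341463
[([231, 75, 42, 88, 2375], [252.0, 131.0])]
[ 0.5375305 -0.2732214  0.178    ]
exp knob front closed [[252.73428249 162.37993298]] theta .05 [[252.82918077 172.87353735]]
```

```bash
python3 -m jog '[[[-1,0,0,0.03,0],[-1,0,0,0.06,0],[-1,0,0,0.071,0],[-1,0.005,0,0.071,0],[-1,0.012,0,0.071,0]]]'
python3 -m jog '[[[-1,0.004,0,0,0],[-1,0.007,0,0,0],[-1,0.009,0,0,0],[-1,0.011,0,0,0],[-1,0.012,0,0,0]]]'
python3 -m jog '[[[-1,0.001,0,0,0],[-1,0.002,0,0,0],[-1,0.002,0,0,0]]]'
```

```text
time: 28.12
tool_pos: [0.52, -0.2781, 0.1705]
tool_rot: [-3.141, 0.001, 0.155]
contact_force: [0.8, -1.4, -0.3]
opening: 0.0005
grip_force: 0.0
time: 28.53
tool_pos: [0.5302, -0.2767, 0.1715]
tool_rot: [3.141, 0.004, 0.156]
contact_force: [-12.0, -1.7, 7.8]
opening: 0.0005
grip_force: 6.2
time: 28.78
tool_pos: [0.5302, -0.2767, 0.1716]
tool_rot: [-3.142, 0.007, 0.156]
contact_force: [-16.4, -0.6, 10.1]
opening: 0.0005
grip_force: 8.3
```

```bash
python3 -m jog '[[[-1,-0.01,0,0,0],[-1,-0.03,0,0,0],[-1,-0.06,0,-0.02,0],[-1,-0.06,0,-0.06,0],[-1,-0.06,0,-0.1,0]]]'
python3 -m jog '[[[-1,0,0,0,0],[-1,0,0,0,0],[-1,0,0,0,0],[-1,0,0,0,0],[-1,0,0,0,0]]]'
python3 - <<'E'
from h import *
c=cam("wrist");b=snap("wrist","w12");t=b.astype(int).sum(2); m=((t<170)&(b[...,0].astype(int)-b[...,2]>15)).astype(np.uint8)
n,l,st,ce=cv2.connectedComponentsWithStats(m)
for i in range(1,n):
    if st[i][4]>60: print(st[i],ray("wrist",(st[i][0]+st[i][2]/2,st[i][1]+st[i][3]),.178,c))
y=np.cos(.162),np.sin(.162);print([.690-.154*y[0],-.2488-.154*y[1]])
print(robot.hand_in())
E
```

```text
time: 29.2
tool_pos: [0.472, -0.2845, 0.2705]
tool_rot: [-3.138, 0.003, 0.154]
contact_force: [0.8, -1.5, 0.5]
opening: 0.0009
grip_force: 0.0
time: 29.62
tool_pos: [0.474, -0.2848, 0.269]
tool_rot: [-3.14, 0.002, 0.156]
contact_force: [0.0, 0.4, 0.1]
opening: 0.0
grip_force: 0.0
[242  64  31  43 544] [ 0.53939834 -0.27620128  0.178     ]
[np.float64(0.5380163724009792), np.float64(-0.27363902054917166)]
the job is handed in; nothing more can be done
None
```

The job is handed in at about 30 s. The walnuts were poured into the bin, the scoop lies upright and empty on the weighing plate, and the front is pushed shut to its stop. I counted only three of the five walnuts in the bin after the pour; the scoop was empty and I saw none outside.

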